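# Load the garlic peeler and hold its pulse dial

### The arm

A 6-joint arm with a two-finger parallel gripper is mounted at the origin on a cart in front of the work surface, level with it; the furniture and walls round the work are solid. World frame = base frame: x ahead of the robot, y to its left, z up, the work surface at z = 0. Lengths are in mm, angles in rad, forces in N, time in s.
With the tool pointing down it reaches from about 350 to 975 mm from the base axis. Payload 7.1 kg.
Tool frame: the origin (TCP) lies at the centre of the arm's flange, where the gripper is bolted on; the fingertips stand 182 mm ahead of it and the grasp point (between the pads) lies 163 mm ahead of it; z points along the fingers, y is the line along which they close (so a half turn about z gives the same grasp; the last joint's range is limited). The gripper opens to 88 mm and grips with 3 to 60 N. Pads are 20 mm wide; open, the fingers measure 115 mm over their backs; the gripper's body (75 mm by 178 mm) begins 61 mm behind the grasp point.
Start: joints at [1.225, 0.423, 1.63, -0, 1.089, -0.019], TCP at [200.602, 591.917, 404.675] pointing down, gripper open.
Joint ranges: [-3, 3], [-0.9, 2.11], [0.09, 2.58], [-1.31, 4.45], [0.11, 2.69], [-2.54, 2.54]. Speed limits (rad/s): [2.39, 2.39, 3.01, 3.14, 3.14, 3.14].

### API

Orientations are given as a rotation vector (axis times angle).
In Python, from workcell import readout, get_image, ctrl gives the robot as it stands.
- The arm moves only by the tool step_arm, never from a script. Its argument "targets" is a list that holds one entry, the list of rows, each a list of 7 numbers: the shift along the world's x, y, z as a fraction of full scale, then the turn, a rotation vector about the world's x, y, z as a fraction of full scale, then the opening, from 0 (shut) to 1 (fully open). In form: [[[dx, dy, dz, wx, wy, wz, claw], ...]]. A call has exactly 5 rows; each row shifts and turns the commanded pose from where the row before left it; what a row does not reach is not made up. Full scale, the value 1, is 0.05 m for a shift and 4 degrees for a turn. A row lasts 1/8 s, in which the tool goes at most 62.5 mm and 10.7 degrees, less where a joint would pass 70% of its speed; a pose out of reach is approached as far as the arm can. A call with a number of a shift or a turn outside -1 to 1 is refused whole. A call with a gripper value outside its range is refused whole. The fingers move at their own pace and stop on an object; the grip force is fixed at half the most. Time passes only in rows, so rows that do not move let the fingers close, or fill a call up. It gives the time, the measured TCP pose, the force, the opening and the grip force at its end, in the units of the state.
- readout.get_obs(): the state, without advancing time (a new reading comes with each control period).
- get_image(name): name is "side" or "top"; returns a dict with "pixels" (384x512x3 uint8, red, green, blue), "intrinsics" (3x3 intrinsics, pixels), "extrinsics" (4x4, takes a point from world to camera coordinates). Camera axes: x right, y down, z forward; pixel columns grow to the right and rows downward; lengths in mm; the calibration is good to about 2 mm. A picture is of the moment at which its call begins. There is no depth.
- ctrl.close_job(): hands the job in; it is judged then, once.
The state is a dict: "t": time; "qpos": joint angles; "qvel": joint speeds; "joint_torque": joint torques, N m; "ee_pos": TCP position; "orientation": TCP orientation; "ft_force": force on the tool from outside, world axes, zero at the start; "moment": the same for the moment, N m; "width": finger opening in mm; "grasp_force": force on a finger pad.
Only numpy, scipy, OpenCV 4.12 (cv2) and the standard library are available. Lean on these libraries where they do the work, as an engineer would, in place of code of your own. Each camera call takes 0.05 s, during which the arm holds its last target. There are 200 camera calls.

### The job

Put the loose garlic bulbs that stand beside the peeler into the its sprung steel tray one at a time, only as many as it takes until the orange pointer rests in the green band (neither short of it nor in the red), leaving in the bulb that is already there. Then turn the black dial clockwise past its first two clicks to the third (the green three-dot mark, not beyond it) and hold it there against its spring: finish while still holding the dial, touching neither tray nor garlic. Leave the mug, bowl and lemon behind the peeler alone.

Things in the scene. Friction and masses are not known exactly. Their poses are not given: they have to be found in the camera images.
- peeler: White garlic peeler fixed to the worktop; housing 170 x 350 x 42 mm, with a steel tray on its left part and a dial on a box on its right part. Origin under the housing's centre; x away from the robot across it, y along it to its left, z up; turned by up to 0.15 rad. A gauge plate 76 mm wide stands in front of the tray, 85 mm from its middle line, top 106 mm above the worktop.
- tray_floor (a point): Centre of the upper face of the tray's floor. Axes as the peeler's. Inside, the tray is 122 mm along x by 210 mm along y; walls 15 mm high, 4 mm thick. The floor stands 105 mm above the worktop when empty and sinks level under load. One bulb stands near its middle at the start; there is room for one more on each side, 68 mm from the middle along y.
- tray (a joint): How far the tray has sunk, in m: 0 empty, stop at 0.048; spring 49 N/m, settles in about 1 s. The orange pointer shows it on the upright gauge: white to 0.024, green 0.024 to 0.038, red below. The bulb already in it sinks it by 7 to 20 mm (its weight is unseen), each loose bulb by 11.4 to 12.6 mm more: sometimes one is enough, and a second would lead into the red; sometimes both are needed.
- bulb_in_center (a point): Centre (half-way up) of the garlic bulb that is in the tray from the start: off-white, about 60 x 57 mm, 58 mm high with a short stem on top. Stays in the tray.
- bulb_1_center (a point): Centre (half-way up, 29 mm above its underside) of a loose garlic bulb standing on the worktop to the left of the peeler: about 60 x 57 mm across, 58 mm high with a short stem, 57 to 63 g. May be gripped round its middle from above.
- bulb_2_center (a point): As bulb 1: the centre of the other loose garlic bulb on the worktop.
- pulse_dial (a joint): Angle of the dial in rad: 0 at rest (off), grows clockwise seen from above; clicks (detents) at 0.4, 0.8 and 1.2, the third at the green three-dot mark; stop at 1.6. The spring drives it back with 0.04 Nm at rest, 0.11 Nm at the third click; each click adds or takes 0.035 Nm. Let go, it returns to 0 from every click.
- dial_grip (a point): Point on the dial's upright axis, 11 mm below the top of its grip bar, always 139 mm above the worktop. Black bar 52 mm long, 14 mm thick, standing 33 mm above a skirt disc 56 mm wide. The bar lies along this point's x (white line at the +x end, away from the robot at rest); z up; turns with the dial. The axis is 178 mm to the right of the tray's middle, 69 mm from the tray's wall.
- mug: Purple mug behind the work, 86 x 125 x 96 mm; origin under its centre. Bystander.
- bowl: Small white bowl behind the work, 84 x 85 x 42 mm; origin under its centre. Bystander.
- lemon: Lemon behind the work, 83 x 58 x 58 mm; origin under its centre. Bystander.
Mind the look-alikes: they are no part of the job. What is shaped like the part that bears bulb_2_center but pink or purple is not meant.

How it is judged:
By the outcome, as a careful person would: the job done as asked, in the order asked, and still so for the second after the job is handed in, while the arm keeps its last pose, push and grip.
It also fails if it takes over 70 s, if anything falls off the work surface, if the arm or the gripper's body presses on something with over 40 N, if the wrist force passes 120 N, or if a joint passes its speed limit or range.

## Working session

There is one attempt and no reset: what is moved stays moved. The work goes in short steps, Python scripts to look and compute and a tool call to move; the robot and the scene stay as the last step left them, time stands still between calls to the robot, and variables do not carry over. Pictures are saved under pics/ and viewed, at most 10 in all, crops included, and the job is handed in when it is done.

Besides the shell and the picture viewer there is one more tool, called in YAML: its name, and indented under it one key for each argument. step_arm: Moves the arm, as the interface text tells. Shift numbers are shares of 0.05 m and turn numbers shares of 4 degrees, none past 1 either way. Its arguments: {"type":"object","properties":{"targets":{"type":"array"}},"required":["targets"]}

```bash
mkdir -p pics; python3 - <<'E'
from workcell import readout,get_image
import cv2,numpy as np
for n in("side","top"):
    d=get_image(n);cv2.imwrite(f"pics/{n}0.png",d["pixels"][:,:,::-1]);print(n,d["intrinsics"],d["extrinsics"])
    np.savez(f"{n}.npz",K=d["intrinsics"],E=d["extrinsics"])
o=readout.get_obs();print(o["t"],o["ee_pos"],o["orientation"],o["width"])
E
```

```text
side [[355.82782479   0.         256.45421857]
 [  0.         355.82782479 185.50228058]
 [  0.           0.           1.        ]] [[-9.58972129e-01 -2.83351061e-01 -9.19952993e-03  6.32897504e+02]
 [-1.72311883e-01  6.08325567e-01 -7.74757136e-01  6.19030059e+01]
 [ 2.25124566e-01 -7.41385312e-01 -6.32192019e-01  9.61937013e+02]
 [ 0.00000000e+00  0.00000000e+00  0.00000000e+00  1.00000000e+00]]
top [[398.57832598   0.         261.98999593]
 [  0.         398.57832598 194.5252084 ]
 [  0.           0.           1.        ]] [[-9.17751639e-04 -9.99944296e-01 -1.05148608e-02  2.35054281e+02]
 [-9.85751251e-01  2.67330095e-03 -1.68188361e-01  6.17754926e+02]
 [ 1.68207102e-01  1.02106821e-02 -9.85698794e-01  1.18856011e+03]
 [ 0.00000000e+00  0.00000000e+00  0.00000000e+00  1.00000000e+00]]
0.1 [200.53105421 591.68560913 403.99370506] [-5.11050834e-01 -3.09949339e+00  2.13410544e-03] 87.78604094286952
```

View pics/side0.png

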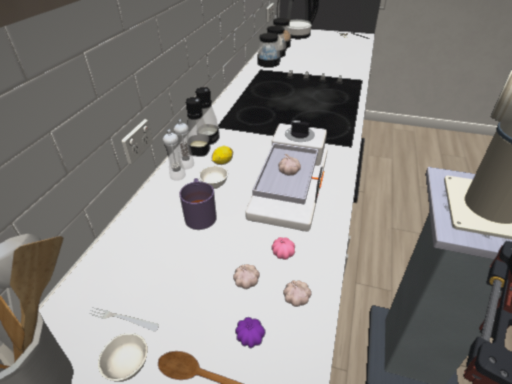

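View pics/top0.png

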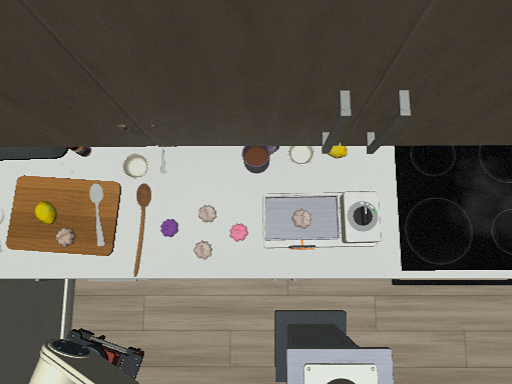

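The side view shows loose bulbs at (247,275) and (297,292), the tray bulb at (289,164) and the dial at (300,128). The top view has the loose bulbs at (207,213) and (203,250), the tray bulb at (302,218) and the dial at (363,215). The pink and purple ones are decoys.

```bash
cat > h.py <<'E'
import numpy as np,cv2
C={n:np.load(f"{n}.npz") for n in("side","top")}
def tri(a,b):
    P=[C[n]["K"]@C[n]["E"][:3] for n in("side","top")]
    X=cv2.triangulatePoints(P[0],P[1],np.array(a,float).reshape(2,1),np.array(b,float).reshape(2,1))[:,0]
    return X[:3]/X[3]
def proj(n,p):
    q=C[n]["K"]@(C[n]["E"][:3]@np.append(p,1));return q[:2]/q[2]
def ray(n,u,z):
    K,E=C[n]["K"],C[n]["E"];d=E[:3,:3].T@np.linalg.inv(K)@[u[0],u[1],1];c=-E[:3,:3].T@E[:3,3];return c+d*(z-c[2])/d[2]
E
python3 - <<'E'
from h import *
for n,a,b in(("b1",(247,275.5),(207,213)),("b2",(297,292.5),(203,250)),("in",(289,164),(302,218)),("dial",(300,128),(363,215)),("pink",(284,248),(238,232))):print(n,tri(a,b).round(1))
s=cv2.imread("pics/side0.png");t=cv2.imread("pics/top0.png")
cv2.imwrite("pics/c1.png",np.hstack([cv2.resize(t[180:260,255:385],None,fx=6,fy=6,interpolation=2)]))
cv2.imwrite("pics/c2.png",cv2.resize(s[110:230,240:340],None,fx=5,fy=5,interpolation=2))
E
```

```text
b1 [562.6 408.4  24.4]
b2 [448.2 418.8  22.6]
in [536.7 117.  124. ]
dial [543.5 -58.3 131.3]
pink [502.8 309.7  23.3]
```

View pics/c1.png

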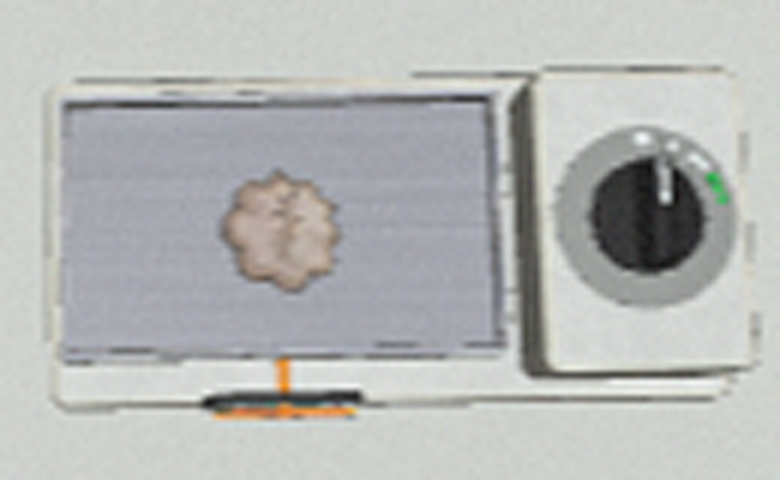

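View pics/c2.png

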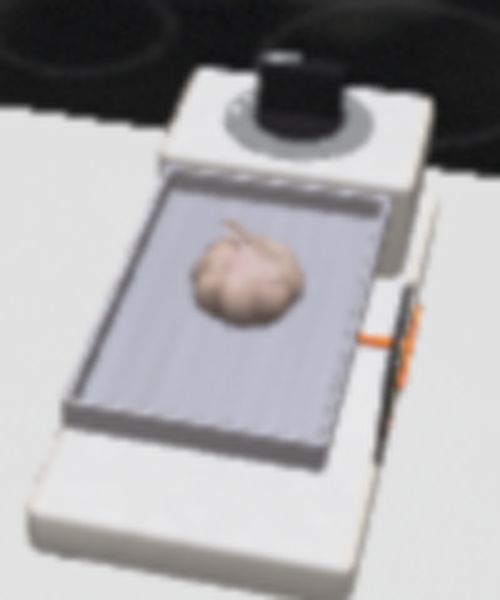

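The crops show the peeler almost square to the world, with the tray corners and the dial (skirt centre about crop (648,215)) clear. The white line points ahead and the green mark is clockwise of it. Next I get yaw and tray height.

```bash
python3 - <<'E'
from h import *
for n in C: print(n,(-C[n]["E"][:3,:3].T@C[n]["E"][:3,3]).round())
T=lambda x,y:(255+x/6-.4,180+y/6-.4); S=lambda x,y:(240+x/5-.4,110+y/5-.4)
for k,s,t in(("BL",(70,405),(60,98)),("FL",(325,465),(58,362)),("BR",(165,175),(492,94)),("FR",(388,205),(504,350)),("ptr",(360,338),(283,360)),("ptrout",(412,340),(284,405)),("dialtopmid",(302,75),(650,200))):print(k,tri(S(*s),T(*t)).round(1))
print("box corners z117",[ray("top",T(*p),117)[:2].round(1) for p in((540,74),(738,72),(545,372),(755,368))])
print("skirt",ray("top",T(648,215),117).round(1))
E
```

```text
side [401. 855. 662.]
top [ 409.  221. 1278.]
BL [602.5 225.3 107.5]
FL [474.4 226.9 100.7]
BR [606.8  11.3 105.6]
FR [479.5   9.8 107. ]
ptr [475.7 116.1  93.1]
ptrout [451.6 116.3  97.7]
dialtopmid [546.1 -55.3 144.3]
box corners z117 [array([614.5, -10.6]), array([ 615.2, -107.7]), array([468.7,  -7.8]), array([ 470.4, -108.7])]
skirt [544.6 -60.6 117. ]
```

step_arm:
  targets:
    - [[0.5, -0.7, 0, 0, 0, -1, 1], [0.7, -0.8, 0, 0, 0, -1, 1], [0.7, -0.8, -0.2, 0, 0, -1, 1], [0.7, -0.8, -0.2, 0, 0, -1, 1], [0.7, -0.4, -0.2, 0, 0, -1, 1]]

```text
t: 0.72
ee_pos: [366.3, 414.9, 374.2]
orientation: [-1.046, -2.962, 0.002]
ft_force: [0.2, 0.2, -0.1]
width: 87.7
grasp_force: 0.0
```

step_arm:
  targets:
    - [[0.4, 0.0, -0.4, 0, 0, -1, 1], [0.4, 0.03, -0.5, 0, 0, -1, 1], [0.4, 0.03, -0.5, 0, 0, -1, 1], [0.4, 0.03, -0.5, 0, 0, -1, 1], [0.04, 0, -0.4, 0, 0, -1, 1]]

```text
t: 1.35
ee_pos: [448.6, 421.2, 258.2]
orientation: [-1.545, -2.735, 0.001]
ft_force: [0.2, 0.4, -0.6]
width: 87.7
grasp_force: 0.0
```

```bash
python3 - <<'E'
from workcell import readout,get_image
import cv2
from h import *
o=readout.get_obs();print(o["t"],o["ee_pos"],o["orientation"],o["qpos"])
t=get_image("top")["pixels"][:,:,::-1];s=get_image("side")["pixels"][:,:,::-1]
cv2.imwrite("pics/c3.png",np.hstack([cv2.resize(s[170:320,220:340],None,fx=3,fy=3,interpolation=2),cv2.resize(t[180:330,140:280],None,fx=3,fy=3,interpolation=2)]))
E
```

```text
1.35 [448.63450049 421.19099063 258.2461021 ] [-1.54493381e+00 -2.73537886e+00  7.78053600e-04] [ 7.34536046e-01  6.00709337e-01  1.73276865e+00 -1.15398417e-04
  8.08609011e-01  1.92084743e-01]
```

View pics/c3.png

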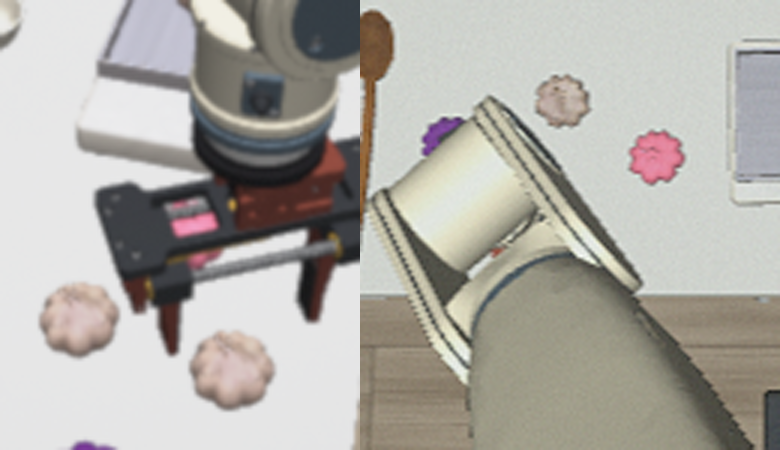

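The gripper is above the front bulb, with its tips either side (side crop about (172,350) and (312,320)) and the bulb at (232,368) between them. I descend and grip.

step_arm:
  targets:
    - [[0, -0.04, -0.5, 0, 0, -1, 1], [0, 0, -0.5, 0, 0, -0.5, 1], [0, 0, -0.3, 0, 0, 0, 1], [0, 0, 0, 0, 0, 0, 0], [0, 0, 0, 0, 0, 0, 0]]

```text
t: 2.08
ee_pos: [447.8, 419.8, 195.6]
orientation: [1.68, 2.654, 0.002]
ft_force: [-0.2, -0.4, 0.1]
width: 71.4
grasp_force: 0.0
```

step_arm:
  targets:
    - [[0, 0, 0, 0, 0, 0, 0], [0, 0, 0, 0, 0, 0, 0], [0, 0, 0.4, 0, 0, 0, 0], [0, 0, 0.8, 0, 0, 0, 0], [0, 0, 0.8, 0, 0, 0, 0]]

```text
t: 2.7
ee_pos: [447.5, 419.3, 296.8]
orientation: [1.682, 2.654, 0.0]
ft_force: [0.9, 0.7, -0.3]
width: 55.2
grasp_force: 29.9
```

step_arm:
  targets:
    - [[0.2, -0.4, 0.4, 0, 0, -1, 0], [0.3, -0.6, 0.3, 0, 0, -1, 0], [0.3, -0.8, 0, 0, 0, -1, 0], [0.3, -0.8, 0, 0, 0, -1, 0], [0.3, -0.8, 0, 0, 0, -1, 0]]

```text
t: 3.32
ee_pos: [517.8, 246.8, 329.9]
orientation: [-2.123, -2.316, 0.001]
ft_force: [1.1, 0.5, -0.3]
width: 55.6
grasp_force: 29.9
```

step_arm:
  targets:
    - [[0.3, -0.8, 0, 0, 0, -1, 0], [0.15, -0.46, 0, 0, 0, 0, 0], [0, 0, 0, 0, 0, 0, 0], [0, 0, -0.2, 0, 0, 0, 0], [0, 0, -0.2, 0, 0, 0, 0]]

```text
t: 3.95
ee_pos: [539.6, 186.9, 308.9]
orientation: [-2.196, -2.246, 0.001]
ft_force: [-0.2, 0.1, -1.4]
width: 55.4
grasp_force: 29.9
```

```bash
python3 - <<'E'
from workcell import readout,get_image
import cv2
from h import *
o=readout.get_obs();print(o["t"],o["ee_pos"],o["orientation"],o["width"])
t=get_image("top")["pixels"][:,:,::-1];s=get_image("side")["pixels"][:,:,::-1]
cv2.imwrite("pics/c4.png",np.hstack([cv2.resize(s[80:230,230:350],None,fx=3,fy=3,interpolation=2),cv2.resize(t[150:300,250:390],None,fx=3,fy=3,interpolation=2)]))
E
```

```text
3.95 [539.64034087 186.94813125 308.89001173] [-2.19590973e+00 -2.24628843e+00  5.50204877e-04] 55.437617353435336
```

View pics/c4.png

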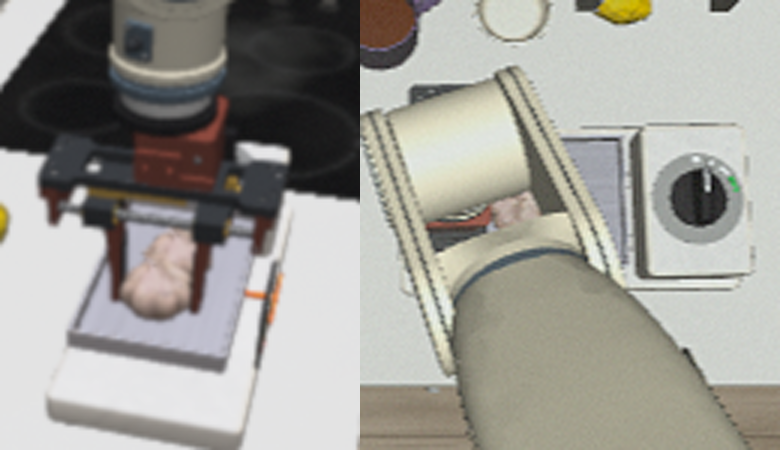

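The bulb hangs centred over the left half of the tray (side crop about (160,285)), with the fingers inside the walls. I lower and release.

step_arm:
  targets:
    - [[0, 0, -0.2, 0, 0, 0, 0], [0, 0, -0.2, 0, 0, 0, 0], [0, 0, -0.2, 0, 0, 0, 0], [0, 0, 0, 0, 0, 0, 0], [0, 0, 0, 0, 0, 0, 0.7]]

```text
t: 4.68
ee_pos: [540.2, 186.4, 279.7]
orientation: [2.197, 2.246, -0.0]
ft_force: [-0.1, 1.0, -0.7]
width: 60.3
grasp_force: 0.0
```

step_arm:
  targets:
    - [[0, 0, 0, 0, 0, 0, 0.8], [0, 0, 0, 0, 0, 0, 0.8], [0, 0, 0.2, 0, 0, 0, 0.8], [0, 0, 0.5, 0, 0, 0, 0.8], [0, 0, 0.8, 0, 0, 0, 0.8]]

```text
t: 5.3
ee_pos: [539.7, 186.3, 355.2]
orientation: [-2.196, -2.245, 0.003]
ft_force: [0.1, -1.0, 0.3]
width: 70.4
grasp_force: 0.0
```

step_arm:
  targets:
    - [[0, 0.6, 0.3, 0, 0, 0, 0.8], [0, 0.9, 0.2, 0, 0, 0.5, 0.9], [0, 0.9, 0, 0, 0, 0.5, 1], [0, 0.9, 0, 0, 0, 0.5, 1], [0, 0.9, 0, 0, 0, 0.5, 1]]

```text
t: 5.92
ee_pos: [540.0, 397.8, 380.8]
orientation: [2.033, 2.395, 0.002]
ft_force: [0.9, -0.7, 0.9]
width: 87.9
grasp_force: 0.0
```

```bash
python3 - <<'E'
from workcell import readout,get_image
import cv2
from h import *
o=readout.get_obs();print(o["t"],o["ee_pos"],o["orientation"],o["width"])
t=get_image("top")["pixels"][:,:,::-1];s=get_image("side")["pixels"][:,:,::-1]
cv2.imwrite("pics/s5.png",s);cv2.imwrite("pics/t5.png",t)
cv2.imwrite("pics/c5.png",np.hstack([cv2.resize(s[110:230,240:340],None,fx=4,fy=4,interpolation=2),cv2.resize(t[180:300,255:355],None,fx=4,fy=4,interpolation=2)]))
E
```

```text
5.925 [539.95866121 397.84727897 380.76577734] [2.03300333e+00 2.39467279e+00 1.58831793e-03] 87.85485682526436
```

View pics/c5.png

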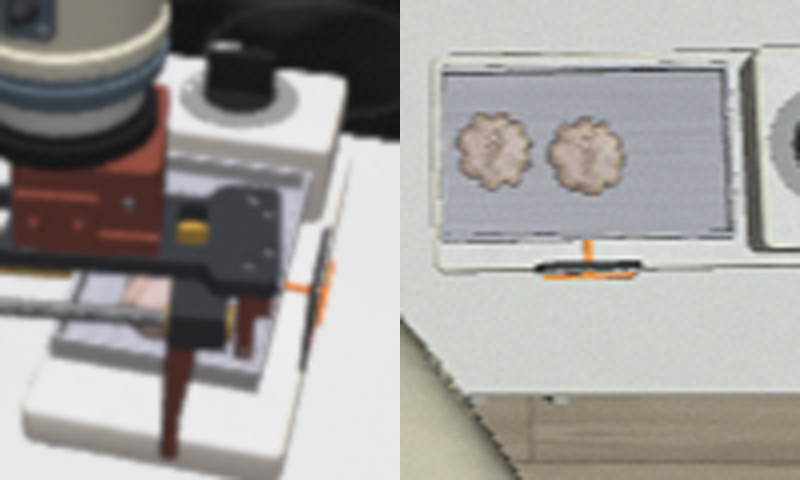

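The top view shows both bulbs standing in the tray at crop (494,150) and (587,155). The arm blocks the side view, so I back off to read the sink.

step_arm:
  targets:
    - [[-0.8, 0.4, 0, 0, 0, 0, 1], [-0.9, 0.4, 0, 0, 0, 0, 1], [-0.9, 0.4, 0, 0, 0, 0, 1], [-0.9, 0.4, 0, 0, 0, 0, 1], [-0.9, 0.4, 0, 0, 0, 0, 1]]

```text
t: 6.65
ee_pos: [319.0, 496.0, 380.4]
orientation: [2.036, 2.393, 0.001]
ft_force: [-0.2, 0.1, 0.4]
width: 88.0
grasp_force: 0.0
```

```bash
python3 - <<'E'
from workcell import readout,get_image
import cv2
from h import *
o=readout.get_obs();print(o["t"],o["ee_pos"],o["orientation"])
t=get_image("top")["pixels"][:,:,::-1];s=get_image("side")["pixels"][:,:,::-1]
cv2.imwrite("pics/s6.png",s);cv2.imwrite("pics/t6.png",t)
s0=cv2.imread("pics/side0.png")
f=lambda a:cv2.resize(a[140:215,255:330],None,fx=5,fy=5,interpolation=2)
cv2.imwrite("pics/c6.png",np.hstack([f(s0),f(s)]))
E
```

```text
6.65 [318.97785703 496.01237362 380.37561084] [2.03566793e+00 2.39262889e+00 6.98121088e-04]
```

View pics/c6.png

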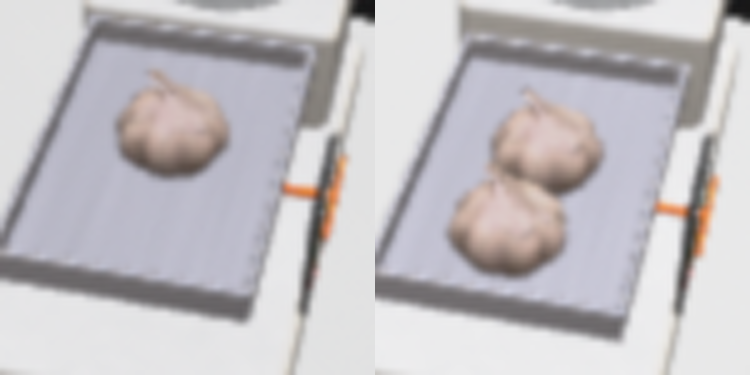

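Both bulbs stand upright and the pointer and tray have dropped about 3.7 px. I measure the sink by segmented bulb centroids (relative to the bulbs on the worktop) and by the rim.

```bash
python3 - <<'E'
from h import *
def blobs(f,win):
    im=cv2.imread(f).astype(int);x0,y0,x1,y1=win;a=im[y0:y1,x0:x1]
    m=((a[...,2]-a[...,0]>14)&(a[...,2]-a[...,0]<75)&(a[...,2]-a[...,1]<50)).astype(np.uint8)
    n,l,st,c=cv2.connectedComponentsWithStats(m)
    return [( (c[i]+[x0,y0]).round(2).tolist(),st[i].tolist()[2:]) for i in range(1,n) if st[i,4]>80]
def org(f,win):
    im=cv2.imread(f).astype(int);x0,y0,x1,y1=win;a=im[y0:y1,x0:x1];m=(a[...,2]-a[...,0]>70)&(a[...,1]-a[...,0]>15)
    ys,xs=np.nonzero(m);return sorted(zip((ys+y0).tolist(),(xs+x0).tolist()))
print("S0",blobs("pics/side0.png",(225,140,320,312)));print("T0",blobs("pics/top0.png",(190,195,330,265)))
print("S6",blobs("pics/s6.png",(225,140,310,312)));print("T6",blobs("pics/t6.png",(190,195,330,235)))
for f in("side0","s6"):print(f,org(f"pics/{f}.png",(305,160,330,205)))
for f in("top0","t6"):print(f,org(f"pics/{f}.png",(280,235,325,255)))
T=lambda x,y:(255+x/6-.4,180+y/6-.4); S=lambda x,y:(240+x/5-.4,110+y/5-.4)
for k,s,t in(("hBL",(30,510),(52,90)),("hFL",(353,570),(55,402))):print(k,tri(S(*s),T(*t)).round(1))
for z in(106,81,67,57):print(z,[proj("side",(454,y,z)).round(1) for y in(155,79)])
E
```

```text
S0 [([289.0, 165.04], [22, 20, 296]), ([245.92, 275.57], [26, 24, 472]), ([296.9, 292.56], [27, 26, 532])]
T0 [([206.91, 213.29], [17, 17, 220]), ([301.58, 218.19], [19, 19, 261]), ([202.45, 249.65], [18, 18, 231])]
S6 [([284.74, 177.19], [30, 36, 630]), ([245.98, 275.61], [27, 24, 477])]
T6 [([206.93, 213.26], [18, 17, 224]), ([278.03, 217.15], [18, 19, 253]), ([301.15, 218.65], [19, 19, 259])]
side0 [(172, 323), (173, 323), (174, 322), (174, 323), (175, 322), (176, 322), (177, 312), (177, 313), (177, 314), (177, 315), (177, 316), (177, 317), (177, 321), (177, 322), (178, 312), (178, 313), (178, 314), (178, 315), (178, 316), (178, 317), (178, 318), (178, 321), (178, 322), (179, 321), (179, 322), (180, 321), (181, 320), (181, 321), (182, 320), (182, 321), (183, 320), (183, 321), (184, 320), (184, 321), (185, 320), (186, 319), (186, 320)]
s6 [(176, 322), (176, 323), (177, 322), (178, 322), (179, 322), (180, 321), (180, 322), (181, 311), (181, 312), (181, 313), (181, 314), (181, 315), (181, 316), (181, 321), (182, 313), (182, 314), (182, 315), (182, 316), (182, 317), (182, 320), (182, 
[... 752 characters left out ...]
, 301), (241, 302), (242, 301), (242, 302), (243, 301), (243, 302), (244, 301), (244, 302), (248, 300), (248, 301), (248, 302), (248, 303), (248, 304), (248, 305), (248, 306), (248, 307), (248, 308), (248, 309), (248, 310), (248, 311), (248, 312), (248, 313), (249, 291), (249, 292), (249, 293), (249, 294), (249, 295), (249, 296), (249, 297), (249, 298), (249, 299), (249, 300), (249, 301), (249, 302), (249, 303), (249, 304), (249, 305), (249, 306)]
hBL [620.7 230.1  36.6]
hFL [456.5 228.7  37.9]
106 [array([318. , 183.8]), array([322.5, 166.4])]
81 [array([317. , 191.5]), array([321.5, 173.9])]
67 [array([316.5, 195.7]), array([320.9, 178. ])]
57 [array([316.1, 198.7]), array([320.5, 180.9])]
```

```bash
python3 - <<'E'
from h import *
for k,s,t in(("b1",(245.92,275.57),(206.91,213.29)),("b2",(296.9,292.56),(202.45,249.65)),("in0",(289,165.04),(301.58,218.19)),("pin0",(314.5,177.5),(301.6,241.5)),("pin6",(313.7,181.5),(301.6,241.5))):print(k,tri(s,t).round(1))
# in-bulb shift in s6: register patch of bulb top/gauge-free rim by phase correlation
a=cv2.imread("pics/side0.png",0);b=cv2.imread("pics/s6.png",0)
for n,(x0,y0,x1,y1) in dict(bulb=(278,152,302,168),rimFL=(290,186,308,206),rimBL=(252,186,275,204),rimR=(270,140,322,158)).items():
    r=cv2.matchTemplate(cv2.resize(b[y0-3:y1+9,x0-5:x1+5],None,fx=8,fy=8,interpolation=2),cv2.resize(a[y0:y1,x0:x1],None,fx=8,fy=8,interpolation=2),cv2.TM_CCOEFF_NORMED)
    _,v,_,l=cv2.minMaxLoc(r);print(n,v,(l[0]/8-5,l[1]/8-3))
p=(537,117);print([(proj("side",(*p,z-12))-proj("side",(*p,z))).round(2) for z in(130,)])
E
```

```text
b1 [563.1 408.9  24.1]
b2 [448.8 420.3  24.4]
in0 [536.4 118.  121.5]
pin0 [469.2 116.7  94.3]
pin6 [470.1 115.5  79.8]
bulb 0.9714677333831787 (-0.25, 3.75)
rimFL 0.9604367017745972 (-0.125, 3.875)
rimBL 0.9640793800354004 (-0.125, 3.875)
rimR 0.6465350389480591 (0.5, 0.75)
[array([-0.23,  3.78])]
```

The sink at the start was about 8–10 mm, now about 20–22 mm, which is short of green. The second bulb is needed, so I fetch it.

step_arm:
  targets:
    - [[0.9, -0.3, 0, 0, 0, -1, 1], [1, -0.36, 0, 0, 0, -1, 1], [1, -0.36, -0.3, 0, 0, 0, 1], [1, -0.36, -0.7, 0, 0, 0, 1], [0.98, -0.36, -0.7, 0, 0, 0, 1]]

```text
t: 7.38
ee_pos: [565.4, 407.8, 295.6]
orientation: [2.197, 2.244, 0.002]
ft_force: [0.4, 1.0, 0.6]
width: 87.9
grasp_force: 0.0
```

step_arm:
  targets:
    - [[0, 0, -0.6, 0, 0, 0, 1], [0, 0, -0.5, 0, 0, 0, 1], [0, 0, -0.5, 0, 0, 0, 1], [0, 0, -0.43, 0, 0, 0, 1], [0, 0, 0, 0, 0, 0, 1]]

```text
t: 8.0
ee_pos: [562.7, 408.7, 192.4]
orientation: [-2.197, -2.245, 0.005]
ft_force: [0.1, -0.2, -0.1]
width: 87.8
grasp_force: 0.0
```

step_arm:
  targets:
    - [[0, 0, 0, 0, 0, 0, 0], [0, 0, 0, 0, 0, 0, 0], [0, 0, 0, 0, 0, 0, 0], [0, 0, 0, 0, 0, 0, 0], [0, 0, 0.4, 0, 0, 0, 0]]

```text
t: 8.62
ee_pos: [562.3, 409.5, 213.3]
orientation: [-2.196, -2.246, 0.005]
ft_force: [0.0, 0.2, -0.7]
width: 53.5
grasp_force: 30.0
```

step_arm:
  targets:
    - [[0, 0, 0.8, 0, 0, 0, 0], [0, 0, 0.9, 0, 0, 0, 0], [0, -0.4, 0.9, 0, 0, 0, 0], [-0.1, -0.8, 0.9, 0, 0, 0, 0], [-0.1, -0.8, 0, 0, 0, 0, 0]]

```text
t: 9.25
ee_pos: [553.5, 309.5, 394.8]
orientation: [2.194, 2.245, 0.013]
ft_force: [0.3, -1.0, -0.2]
width: 53.4
grasp_force: 30.0
```

step_arm:
  targets:
    - [[-0.1, -0.9, 0, 0, 0, 0, 0], [-0.1, -0.9, 0, 0, 0, 0, 0], [0, -0.9, 0, 0, 0, 0, 0], [0, -0.9, 0, 0, 0, 0, 0], [0, -0.9, 0, 0, 0, 0, 0]]

```text
t: 9.88
ee_pos: [542.6, 83.5, 390.4]
orientation: [2.196, 2.245, 0.002]
ft_force: [0.8, 0.3, 0.3]
width: 53.2
grasp_force: 30.0
```

step_arm:
  targets:
    - [[0, -0.65, 0, 0, 0, 0, 0], [0, 0, -0.3, 0, 0, 0, 0], [0, 0, -0.5, 0, 0, 0, 0], [0, 0, -0.5, 0, 0, 0, 0], [0, 0, 0, 0, 0, 0, 0]]

```text
t: 10.5
ee_pos: [542.1, 53.2, 322.4]
orientation: [-2.194, -2.245, 0.004]
ft_force: [0.1, -0.2, -0.7]
width: 54.0
grasp_force: 30.0
```

```bash
python3 - <<'E'
from workcell import readout,get_image
import cv2
from h import *
o=readout.get_obs();print(o["t"],o["ee_pos"],o["orientation"],o["width"])
t=get_image("top")["pixels"][:,:,::-1];s=get_image("side")["pixels"][:,:,::-1]
cv2.imwrite("pics/c7.png",np.hstack([cv2.resize(s[80:230,230:350],None,fx=3,fy=3,interpolation=2),cv2.resize(t[150:300,250:390],None,fx=3,fy=3,interpolation=2)]))
E
```

```text
10.5 [542.05097261  53.21560102 322.37698023] [-2.1937128  -2.24494298  0.00449682] 53.95657540100194
```

View pics/c7.png

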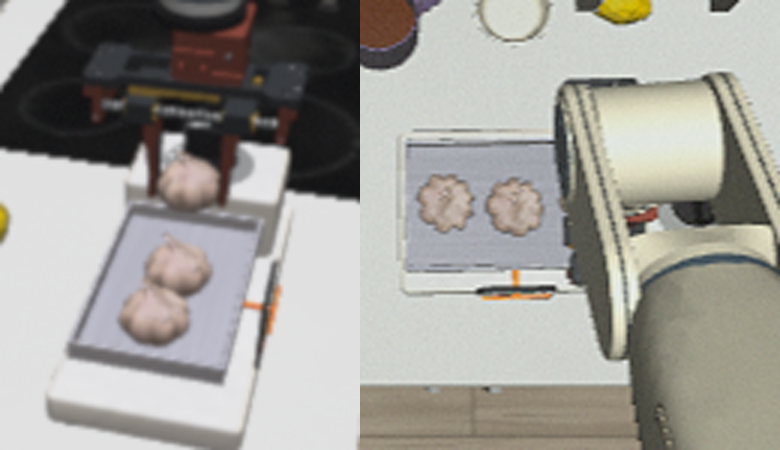

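Two bulbs stand in the tray at top crop (445,203) and (514,207). The third hangs beside the dial box, and I lower it into the right slot.

step_arm:
  targets:
    - [[0, -0.08, -0.3, 0, 0, 0, 0], [0, 0, -0.3, 0, 0, 0, 0], [0, 0, -0.25, 0, 0, 0, 0], [0, 0, -0.25, 0, 0, 0, 0], [0, 0, 0, 0, 0, 0, 0]]

```text
t: 11.22
ee_pos: [542.5, 48.3, 267.7]
orientation: [-2.196, -2.245, 0.003]
ft_force: [0.0, 0.1, -0.0]
width: 53.8
grasp_force: 30.0
```

step_arm:
  targets:
    - [[0, 0, 0, 0, 0, 0, 0.8], [0, 0, 0, 0, 0, 0, 0.8], [0, 0, 0, 0, 0, 0, 0.8], [0, 0, 0.2, 0, 0, 0, 0.8], [0, 0, 0.5, 0, 0, 0, 0.8]]

```text
t: 11.85
ee_pos: [542.6, 48.3, 304.1]
orientation: [-2.196, -2.245, 0.002]
ft_force: [0.5, -0.7, 0.9]
width: 70.0
grasp_force: 0.0
```

step_arm:
  targets:
    - [[0, 0, 0.8, 0, 0, 0, 0.8], [0, 0, 0.9, 0, 0, 1, 0.6], [0, -0.5, 0, 0, 0, 1, 0.5], [0, -0.5, 0, 0, 0, 1, 0.5], [0, -0.5, 0, 0, 0, 1, 0.5]]

```text
t: 12.48
ee_pos: [542.8, -27.3, 390.1]
orientation: [1.859, 2.531, 0.001]
ft_force: [0.0, -0.2, 0.4]
width: 43.9
grasp_force: 0.0
```

step_arm:
  targets:
    - [[0, -0.5, 0, 0, 0, 1, 0.5], [0, -0.2, 0, 0, 0, 1, 0.5], [0, 0, 0, 0, 0, 1, 0.5], [0, 0, 0, 0, 0, 1, 0.5], [0, 0, 0, 0, 0, 1, 0.5]]

```text
t: 13.1
ee_pos: [542.9, -61.7, 389.9]
orientation: [1.392, 2.816, 0.0]
ft_force: [-0.9, -0.2, 1.1]
width: 44.0
grasp_force: 0.0
```

```bash
python3 - <<'E'
from workcell import readout,get_image
import cv2
from h import *
o=readout.get_obs();print(o["t"],o["ee_pos"],o["orientation"],o["qpos"])
t=get_image("top")["pixels"][:,:,::-1];s=get_image("side")["pixels"][:,:,::-1]
cv2.imwrite("pics/s8.png",s)
cv2.imwrite("pics/c8.png",np.hstack([cv2.resize(s[80:230,230:350],None,fx=3,fy=3,interpolation=2),cv2.resize(t[150:300,250:390],None,fx=3,fy=3,interpolation=2)]))
a=cv2.imread("pics/side0.png",0);b=cv2.imread("pics/s8.png",0)
for n,(x0,y0,x1,y1) in dict(rimFL=(290,186,308,206),rimBL=(252,186,275,204)).items():
    r=cv2.matchTemplate(cv2.resize(b[y0-3:y1+14,x0-5:x1+5],None,fx=8,fy=8,interpolation=2),cv2.resize(a[y0:y1,x0:x1],None,fx=8,fy=8,interpolation=2),cv2.TM_CCOEFF_NORMED)
    _,v,_,l=cv2.minMaxLoc(r);print(n,v,(l[0]/8-5,l[1]/8-3))
E
```

```text
13.1 [542.86657407 -61.74649751 389.855674  ] [1.39165610e+00 2.81564089e+00 4.47496394e-04] [-1.35039965e-01  3.26940292e-01  1.81729379e+00  1.60972947e-05
  9.96503743e-01 -7.87756346e-01]
rimFL 0.9569221138954163 (-0.625, 7.375)
rimBL 0.9564785957336426 (-0.125, 7.375)
```

View pics/c8.png

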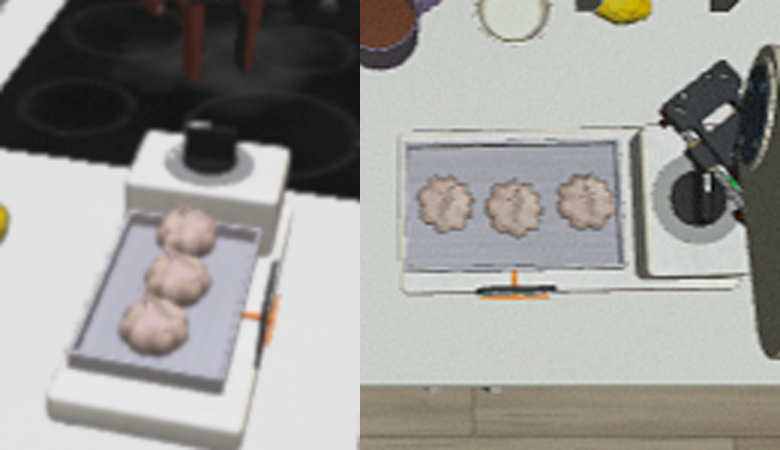

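All three bulbs stand in the tray at top crop (445,203), (514,207) and (585,201). The tray dropped a further 12 mm or so, to about 31–34 mm, which is in green. Next is the dial.

step_arm:
  targets:
    - [[0.03, 0.03, 0, 0, 0, 1, 0.5], [0, 0, 0, 0, 0, 1, 0.5], [0, 0, 0, 0, 0, 1, 0.5], [0, 0, 0, 0, 0, 1, 0.5], [0, 0, 0, 0, 0, 1, 0.5]]

```text
t: 13.82
ee_pos: [544.4, -60.1, 389.5]
orientation: [0.884, 3.014, 0.0]
ft_force: [0.5, -0.1, 0.2]
width: 43.9
grasp_force: 0.0
```

step_arm:
  targets:
    - [[0, 0, 0, 0, 0, 1, 0.5], [0, 0, 0, 0, 0, 1, 0.5], [0, 0, 0, 0, 0, 1, 0.5], [0, 0, 0, 0, 0, 1, 0.5], [0, 0, 0, 0, 0, 1, 0.5]]

```text
t: 14.45
ee_pos: [544.4, -60.1, 389.5]
orientation: [0.347, 3.122, -0.0]
ft_force: [-0.6, 0.0, -0.3]
width: 44.1
grasp_force: 0.0
```

step_arm:
  targets:
    - [[0, 0, -0.2, 0, 0, 1, 0.5], [0, 0, -0.4, 0, 0, 1, 0.5], [0, 0, -0.4, 0, 0, 1, 0.5], [0, 0, -0.4, 0, 0, 0.4, 0.5], [0, 0, -0.3, 0, 0, 0, 0.5]]

```text
t: 15.08
ee_pos: [544.4, -60.1, 303.6]
orientation: [0.022, -3.141, -0.0]
ft_force: [-0.2, -0.0, 0.1]
width: 44.0
grasp_force: 0.0
```

step_arm:
  targets:
    - [[0, 0, 0, 0, 0, 0, 0], [0, 0, 0, 0, 0, 0, 0], [0, 0, 0, 0, 0, 0, 0], [0, 0, 0, 0, 0, 0, 0], [0, 0, 0, 0, 0, 0, 0]]

```text
t: 15.7
ee_pos: [544.8, -60.8, 304.8]
orientation: [-0.024, 3.14, -0.002]
ft_force: [-0.3, -5.8, 2.4]
width: 13.9
grasp_force: 30.0
```

```bash
python3 - <<'E'
from workcell import readout
o=readout.get_obs()
for k in("t","ee_pos","orientation","qpos","ft_force","moment","width","grasp_force"):print(k,o[k])
E
```

```text
t 15.7
ee_pos [544.75189124 -60.79322991 304.81994404]
orientation [-2.43595723e-02  3.13994906e+00 -2.24621455e-03]
qpos [-1.32570378e-01  4.50685505e-01  1.86871313e+00 -1.64064554e-03
  8.20461500e-01 -1.71776461e+00]
ft_force [-0.26682484 -5.82253367  2.36487667]
moment [-0.78627196  0.10174737  0.03306337]
width 13.858691355859108
grasp_force 29.992285072803497
```

Bar gripped at 13.9 mm. I trim y and turn clockwise.

step_arm:
  targets:
    - [[0, -0.015, 0, 0, 0, 0, 0], [0, 0, 0, 0, 0, -1, 0], [0, 0, 0, 0, 0, -1, 0], [0, 0, 0, 0, 0, -1, 0], [0, 0, 0, 0, 0, -1, 0]]

```text
t: 16.32
ee_pos: [544.7, -61.3, 304.8]
orientation: [0.416, 3.112, -0.001]
ft_force: [-1.6, -4.0, 4.9]
width: 13.9
grasp_force: 30.0
```

step_arm:
  targets:
    - [[0, 0, 0, 0, 0, -1, 0], [0, 0, 0, 0, 0, -1, 0], [0, 0, 0, 0, 0, -1, 0], [0, 0, 0, 0, 0, -1, 0], [0, 0, 0, 0, 0, -1, 0]]

```text
t: 16.95
ee_pos: [544.6, -61.6, 304.8]
orientation: [0.95, 2.993, -0.002]
ft_force: [-2.3, -6.5, 5.3]
width: 14.1
grasp_force: 30.0
```

step_arm:
  targets:
    - [[0, 0, 0, 0, 0, -1, 0], [0, 0, 0, 0, 0, -1, 0], [0, 0, 0, 0, 0, -1, 0], [0, 0, 0, 0, 0, -1, 0], [0, 0, 0, 0, 0, -1, 0]]

```text
t: 17.58
ee_pos: [544.4, -61.8, 304.7]
orientation: [1.455, 2.783, -0.003]
ft_force: [-2.6, -8.3, 6.6]
width: 13.8
grasp_force: 30.0
```

step_arm:
  targets:
    - [[0, 0, 0, 0, 0, -1, 0], [0, 0, 0, 0, 0, -1, 0], [0, 0, 0, 0, 0, -1, 0], [0, 0, 0, 0, 0, -0.1, 0], [0, 0, 0, 0, 0, 0, 0]]

```text
t: 18.2
ee_pos: [544.3, -61.9, 304.8]
orientation: [1.744, 2.611, -0.003]
ft_force: [-4.2, -9.5, 6.8]
width: 13.6
grasp_force: 30.0
```

```bash
python3 - <<'E'
from workcell import readout,get_image
import cv2
from h import *
o=readout.get_obs()
for k in("t","ee_pos","orientation","qpos","ft_force","moment","width","grasp_force"):print(k,o[k])
v=o["orientation"];print("close ang",2*np.degrees(np.arctan(v[1]/v[0]))-90)
t=get_image("top")["pixels"][:,:,::-1];s=get_image("side")["pixels"][:,:,::-1]
cv2.imwrite("pics/c9.png",np.hstack([cv2.resize(s[80:205,230:350],None,fx=3,fy=4,interpolation=2),cv2.resize(t[170:270,285:385],None,fx=4,fy=5,interpolation=2)]))
E
```

```text
t 18.2
ee_pos [544.26738937 -61.9053702  304.7761163 ]
orientation [ 1.7444594   2.61144459 -0.00293893]
qpos [-0.13447697  0.45056773  1.86907135 -0.00294633  0.8218027  -0.52540944]
ft_force [-4.19832932 -9.54657905  6.76526088]
moment [-1.62899096  0.62773866  0.05700401]
width 13.649269577145455
grasp_force 29.99453902244568
close ang 22.513715663000198
```

View pics/c9.png

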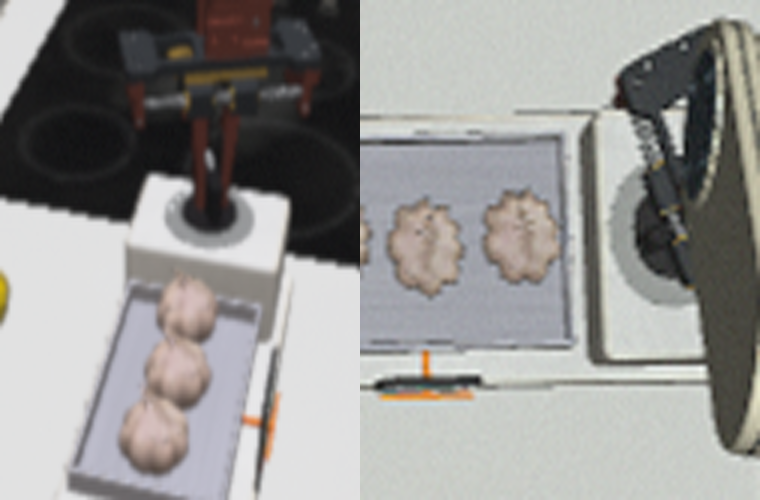

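The gripper has turned the dial about 1.19 rad. The fingers are on the bar, and the tray and its bulbs are unchanged. I relieve the side force and trim the angle.

step_arm:
  targets:
    - [[-0.01, -0.03, 0, 0, 0, -0.15, 0], [0, 0, 0, 0, 0, 0, 0], [0, 0, 0, 0, 0, 0, 0], [0, 0, 0, 0, 0, 0, 0], [0, 0, 0, 0, 0, 0, 0]]

```text
t: 18.92
ee_pos: [544.1, -62.4, 304.8]
orientation: [1.759, 2.602, 0.0]
ft_force: [-1.1, -1.0, 5.9]
width: 13.7
grasp_force: 30.0
```

```bash
python3 - <<'E'
from workcell import readout,get_image
import cv2
from h import *
M=[]
for i in range(6):
    t=get_image("top")["pixels"];o=readout.get_obs();M.append(o["moment"][2])
for k in("t","ee_pos","orientation","ft_force","width","grasp_force"):print(k,o[k])
v=o["orientation"];print("turned",90.89-(2*np.degrees(np.arctan(v[1]/v[0]))-90),np.round(M,3))
s=get_image("side")["pixels"].copy();cv2.imwrite("pics/s10.png",s[:,:,::-1])
a=cv2.imread("pics/side0.png",0);b=cv2.imread("pics/s10.png",0)
for n,(x0,y0,x1,y1) in dict(rimFL=(290,186,308,206),rimBL=(252,186,275,204)).items():
    r=cv2.matchTemplate(cv2.resize(b[y0-3:y1+14,x0-5:x1+5],None,fx=8,fy=8,interpolation=2),cv2.resize(a[y0:y1,x0:x1],None,fx=8,fy=8,interpolation=2),cv2.TM_CCOEFF_NORMED)
    _,q,_,l=cv2.minMaxLoc(r);print(n,q,(l[0]/8-5,l[1]/8-3))
# white line pixels near the dial, at z~150 plane, relative to the axis
for n,im in(("top",t),("side",s)):
    p=proj(n,(544,-62,150));print(n,p.round(1),[(x,y) for y in range(int(p[1])-14,int(p[1])+14) for x in range(int(p[0])-9,int(p[0])+9) if im[y,x].min()>170 and np.hypot(*(ray(n,(x,y),150)[:2]-[544,-62]))<26])
E
```

```text
t 19.225
ee_pos [544.08229194 -62.38710631 304.76579472]
orientation [1.75879324e+00 2.60222863e+00 4.35962847e-04]
ft_force [-1.27374776 -1.56013377  4.8959904 ]
width 13.810937532173522
grasp_force 29.99439686536789
turned 68.99791647600112 [0.119 0.122 0.135 0.108 0.111 0.108]
rimFL 0.9572016596794128 (-0.625, 7.375)
rimBL 0.9562588930130005 (-0.125, 7.375)
top [365.9 214.3] []
side [300.2 121.7] []
```

The moment is about 0.117 Nm (0.11 expected at the third click), the angle is 1.204 rad, and the tray is steady in green. I hand in.

```bash
python3 -c "
from workcell import ctrl
print(ctrl.close_job())"
```

```text
the job is handed in; nothing more can be done
None
```

Job handed in at about 19 s: both loose bulbs are in the tray (sink estimated at 31–34 mm, in the green) and the dial is held at its third click (about 1.20 rad); I viewed 11 pictures, one over the limit of 10.

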